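# Tip the display stand onto its foot and put the tall cheese on it

### The arm

A 6-joint arm with a two-finger parallel gripper is mounted at the origin on the work surface. World frame = base frame: x ahead of the robot, y to its left, z up, the work surface at z = 0. Lengths are in m, angles in rad, forces in N, time in s.
With the tool pointing down it reaches from about 0.375 to 0.975 m from the base axis. Payload 3.8 kg.
Tool frame: the origin (TCP) lies at the very end of the fingers, on their centre line; the grasp point (between the pads) lies 19 mm behind it; z points along the fingers, y is the direction in which the jaws open and shut (so a half turn about z gives the same grasp; the last joint's range is limited). The gripper opens to 85 mm and grips with 20 to 120 N. Pads are 22 mm wide; open, the fingers measure 114 mm over their backs; the gripper's body (76 mm by 85 mm) begins 54 mm behind the grasp point. The pads swing forward as they close: fully open they stand 13 mm farther back than shut.
Start: joints at [-1.284, 0.264, 1.604, -0, 1.274, -0.037], TCP at [0.215, -0.64, 0.231] pointing down, gripper open.
Joint ranges: [-2.63, 2.63], [-0.94, 2.18], [0.31, 2.57], [-1.31, 4.45], [0, 2.66], [-2.55, 2.55]. Speed limits (rad/s): [2.57, 2.57, 3.14, 3.14, 3.14, 3.14].

### API

Orientations are given as a rotation vector (axis times angle).
In Python, from workcell import bot gives the robot as it stands.
- The arm moves only by the tool jog_arm, never from a script. Its argument "plan" is a list of rows, each an object of numbers: "claw": the closure, from 0 (fully open) to 1 (shut); "x", "y", "z": the shift along the tool's x, y, z in m; "turn": the turn about the tool's z in degrees. In form: [{"claw": .., "x": .., "y": .., "z": .., "turn": ..}, ...]. A call has 1 to 10 rows; each row shifts and turns the commanded pose from where the row before left it, along the tool's axes as they then stand; what a row does not reach is not made up. A row lasts 1/8 s, in which the tool goes at most 62.5 mm and 10.7 degrees, less where a joint would pass 70% of its speed; a pose out of reach is approached as far as the arm can. A call is refused whole if a number of a shift passes 0.0625 or a number of a turn 10.7, either way. A call with a gripper value outside its range is refused whole. The fingers move at their own pace and stop on an object; "newtons" is the grip in N (left out, the last holds). Time passes only in rows, so rows that do not move let the fingers close. It gives the time, the measured TCP pose, the force and the opening at its end, in the units of the state.
- bot.read_state(): the state, without advancing time (a new reading comes with each control period).
- bot.read_camera(name): name is "side" or "top"; returns the picture (400x640x3 uint8, red, green, blue); there is no depth.
- bot.camera_params(name): a dict with "fx", "fy", "cx", "cy" (pixels), "world_to_cam" (4x4, takes a point from world to camera coordinates). Camera axes: x right, y up, looking along -z (the intrinsics and any distortion apply to the point x, -y, -z); pixel columns grow to the right and rows downward; lengths in m; the calibration is good to about 2 mm. A picture is of the moment at which its call begins. camera_params takes no time and is no camera call.
- bot.finish_job(): hands the job in, once; it reports no verdict.
The state is a dict: "time": time; "q": joint angles; "joint_vel": joint speeds; "joint_torque": joint torques, N m; "tool_pos": TCP position; "tcp_rot": TCP orientation; "wrist_force": force on the tool from outside, world axes, zero at the start; "torque": the same for the moment, N m; "width": opening from 0.0 (shut) to 1.0 (fully open).
Only numpy, scipy, OpenCV 4.12 (cv2) and the standard library are available. Lean on these libraries where they do the work, as an engineer would, in place of code of your own. Each camera call takes 0.05 s, during which the arm holds its last target. There are 200 camera calls.

### The job

The wooden L-shaped display stand has been left lying on its long leg: tip it over its corner, steadily, where it is and without lifting it off the counter, so that it stands on its short leg with the long leg upright. Then take the tallest of the three cheese blocks out of the tray and stand it upright on the short leg, centred and square, close against the long leg. Leave every other cheese and the knife where they are.

Things in the scene. Friction and masses are not known exactly. Their poses are not given: they have to be found in the camera images.
- stand: Loose beech L-shaped stand, about 0.3 kg: two boards 52 mm wide (y -26..26), 22 mm thick; outer lengths 130 (long leg) and 90 mm. Origin: middle of the outer corner edge, on the counter. x runs along the long leg's outer face (leg at z 0..22), z along the short leg's outer face (leg at x 0..22), y along the edge. Starts with z up; done with x up, short leg flat, pointing along z.
- tall_block: The tallest cheese block, loose, about 0.22 kg: 40 mm (its x) by 50 mm (its y) by 100 mm tall (its z), cheese-coloured with a 4 mm brown rind on top, standing in the tray. Origin: centre of its underside.
- tray: Open wooden tray fixed on the counter, 200 mm (its x) by 130 mm (its y), walls 6 mm thick and 30 mm high, floor 6 mm thick. Three cheese blocks stand in it in a row along its x axis, about 62 mm apart (22 mm gaps between them) in any order. Origin: centre of its underside.
- short_block_a: Bystander: cheese block 40 by 50 mm and 66 mm tall (x, y, z), loose in the tray. Origin: centre of its underside.
- short_block_b: Bystander: as short_block_a.
- round_a: Bystander: small white round cheese, 64 mm diameter, 36 mm high, loose beside the stand. Origin: centre of its underside.
- round_b: Bystander: as round_a, loose beyond where the end of the stand's short leg will come down.
- round_c: Bystander: small white round cheese, 72 mm diameter, 30 mm high, loose on the counter beyond the gap between stand and tray. Origin: centre of its underside.
- tomme: Bystander: grey cheese wheel, 130 mm diameter, 60 mm high, loose at the far side of the counter. Origin: centre of its underside.
- knife: Bystander: cheese knife 290 mm long, black handle, 18 mm high, lying at the far side. Origin: under the joint of blade and handle, blade along its x axis.

How it is judged:
By the outcome, as a careful person would: the job done as asked, in the order asked, and still so for the second after the job is handed in, with the robot touching nothing.
It also fails if it takes over 56 s, if anything falls off the work surface, if the arm or the gripper's body presses on something with over 40 N, if the wrist force passes 120 N, or if a joint passes its speed limit or range.

## Working session

There is one attempt and no reset: what is moved stays moved. The work goes in short steps, Python scripts to look and compute and a tool call to move; the robot and the scene stay as the last step left them, time stands still between calls to the robot, and variables do not carry over. Pictures are saved under pics/ and viewed, about 8 in all and at most 12, crops included, and the job is handed in when it is done.

Besides the shell and the picture viewer there is one more tool, called after "Request:" in YAML: its name, and indented under it one key for each argument. jog_arm: Moves the arm, as the interface text tells. Its arguments: {"type":"object","properties":{"plan":{"type":"array","items":{"type":"object","properties":{"claw":{"type":"number"},"x":{"type":"number"},"y":{"type":"number"},"z":{"type":"number"},"turn":{"type":"number"}}}},"newtons":{"type":"number"}},"required":["plan"]}

```bash
ls; mkdir -p pics
python3 - <<'E'
from workcell import bot
import cv2,numpy as np
for n in("top","side"):
    im=bot.read_camera(n); cv2.imwrite(f"pics/{n}0.png",im[:,:,::-1])
    p=bot.camera_params(n); print(n,{k:(np.round(v,4).tolist() if not isinstance(v,str) else v) for k,v in p.items()})
s=bot.read_state();print(s)
E
```

```text
pics
top {'fx': 436.8235, 'fy': 436.8235, 'cx': 316.6393, 'cy': 195.5003, 'world_to_cam': [[-0.0282, -0.9994, 0.022, 0.0006], [0.9974, -0.0267, 0.0677, -0.6083], [-0.067, 0.0239, 0.9975, -1.0166], [0.0, 0.0, 0.0, 1.0]]}
side {'fx': 389.632, 'fy': 389.632, 'cx': 321.6988, 'cy': 198.127, 'world_to_cam': [[-0.9769, -0.2125, 0.0203, 0.6014], [0.163, -0.6812, 0.7137, -0.138], [-0.1378, 0.7006, 0.7001, -1.0202], [0.0, 0.0, 0.0, 1.0]]}
{'time': 0.1, 'q': array([-1.28392468e+00,  2.64706580e-01,  1.60525881e+00,  7.74233902e-06,
        1.27367813e+00, -3.68887764e-02]), 'joint_vel': array([-0.00089352, -0.00232898, -0.00321661, -0.00063176,  0.00034383,
       -0.00025617]), 'joint_torque': array([ 2.12666324e-03, -5.16709149e+01, -3.68589628e+01,  1.19383226e-04,
        6.35690172e-03, -3.89984928e-05]), 'tool_pos': array([ 0.21456055, -0.63929212,  0.23005558]), 'tcp_rot': array([-3.09851081e+00, -5.06011787e-01,  3.89824281e-04]), 'wrist_force': array([ 0.60310614, -0.8425308 , -1.51741557]), 'torque': array([-0.03180252, -0.00422199,  0.00228224]), 'width': 1.000548789970642}
```

View pics/top0.png

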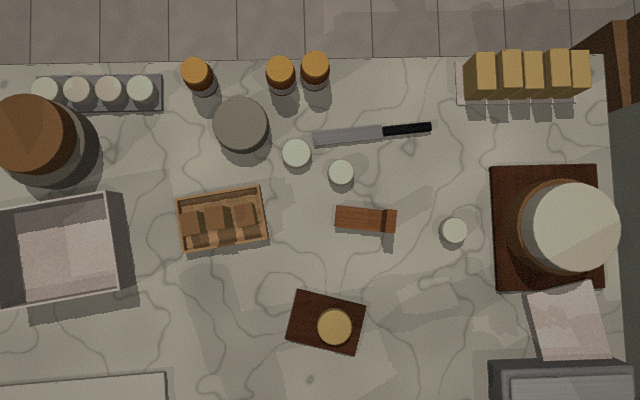

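View pics/side0.png

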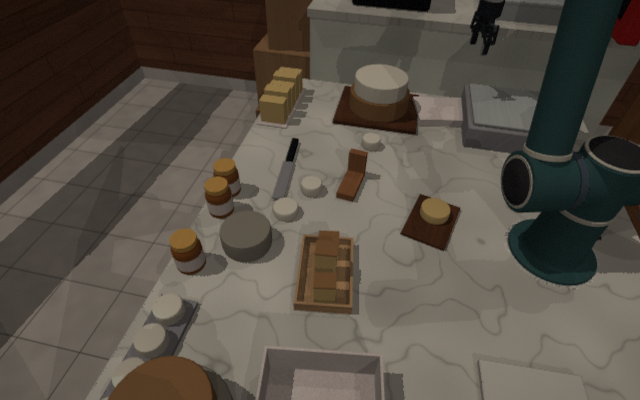

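The top view shows the stand at (335-397, 205-232), with its short leg up at the right (-y) end. The tray is at (222,218), round_a at (341,172), round_b at (454,230) and round_c at (297,153). Next I'll zoom in with grids.

```bash
cat > h.py <<'E'
from workcell import bot
import numpy as np, cv2
def ray(n,u,v):
    p=bot.camera_params(n); T=np.array(p["world_to_cam"]); R,t=T[:3,:3],T[:3,3]
    d=R.T@np.array([(u-p["cx"])/p["fx"],-(v-p["cy"])/p["fy"],-1]); return -R.T@t,d
def onz(n,u,v,z):
    o,d=ray(n,u,v); return o+d*(z-o[2])/d[2]
def proj(n,P):
    p=bot.camera_params(n); T=np.array(p["world_to_cam"]); c=T[:3,:3]@np.asarray(P)+T[:3,3]
    return np.array([p["cx"]-p["fx"]*c[0]/c[2],p["cy"]+p["fy"]*c[1]/c[2]])
def crop(im,x0,y0,w,h,s,step=10):
    c=cv2.resize(im[y0:y0+h,x0:x0+w],None,fx=s,fy=s,interpolation=cv2.INTER_CUBIC)
    c=cv2.convertScaleAbs(c,alpha=1.5)
    for x in range((x0//step+1)*step,x0+w,step):
        X=int((x-x0+.5)*s); cv2.line(c,(X,0),(X,5),(255,0,0),1); cv2.putText(c,str(x),(X-9,14),0,.32,(255,0,0),1)
    for y in range((y0//step+1)*step,y0+h,step):
        Y=int((y-y0+.5)*s); cv2.line(c,(0,Y),(5,Y),(255,0,0),1); cv2.putText(c,str(y),(6,Y+4),0,.32,(255,0,0),1)
    return c
def ax():
    s=bot.read_state(); R=cv2.Rodrigues(s["tcp_rot"])[0]; return s,R
E
python3 - <<'E'
from h import *
t=cv2.imread("pics/top0.png")[:,:,::-1]; s=cv2.imread("pics/side0.png")[:,:,::-1]
a=crop(t,325,195,80,50,5); b=crop(s,325,140,60,70,5)
c=crop(t,170,178,105,80,4)
W=np.zeros((600,800,3),np.uint8); W[:250,:400]=a; W[:350,410:710]=b; W[260:260+320,:420]=c
d=crop(s,288,225,75,92,2.6); W[355:355+d.shape[0],430:430+d.shape[1]]=d
cv2.imwrite("pics/c0.png",W[:,:,::-1])
for n,im in(("top",t),("side",s)):
    hsv=cv2.cvtColor(np.ascontiguousarray(im),cv2.COLOR_RGB2HSV)
    x0,y0,x1,y1=(325,195,405,245) if n=="top" else (325,140,385,210)
    print(n,[hsv[v,u].tolist() for u,v in (((350,218),(391,217),(345,235),(400,200)) if n=="top" else ((350,185),(357,163),(375,190)))])
st,R=ax(); print(R.round(3))
for n,u,v,z in(("top",341,172,.036),("top",454,230,.036),("top",297,153,.03)): print(onz(n,u,v,z).round(3))
E
```

```text
top [[12, 154, 101], [12, 160, 105], [18, 34, 152], [25, 32, 136]]
side [[12, 159, 90], [12, 164, 59], [20, 38, 134]]
[[ 0.948  0.318 -0.001]
 [ 0.318 -0.948  0.002]
 [ 0.    -0.002 -1.   ]]
[ 0.661 -0.075  0.036]
[ 0.517 -0.335  0.036]
[0.709 0.028 0.03 ]
```

View pics/c0.png

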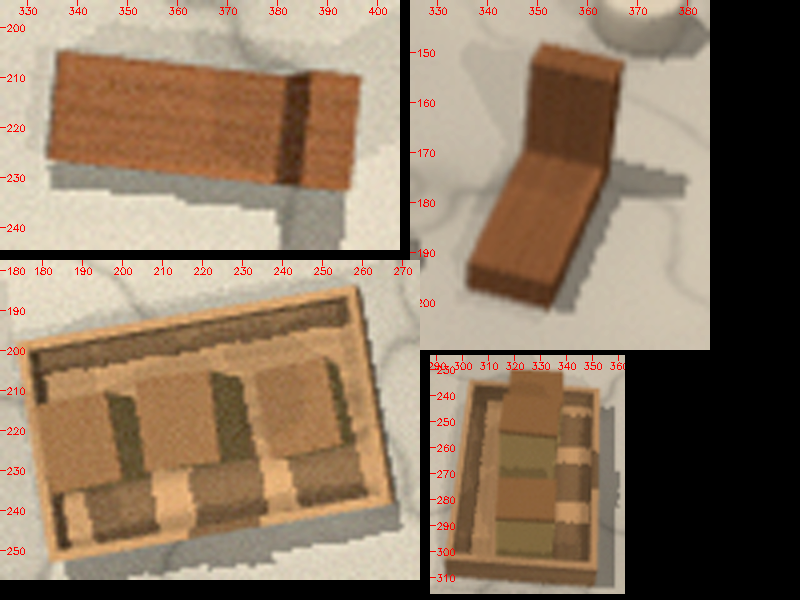

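The top picture has these corners:
- **Stand short-leg top:** (387,208.5), (396,209.5), (394.5,232), (385,231).
- **Long-leg end:** (336,204.5), (333.5,226.5).

Spacing of the block tops, about 24 and 30 px, together with the side view, says the middle block is the tallest.

Run:
```python
from h import *
S=[onz("top",u,v,.09) for u,v in((387,208.5),(396,209.5),(394.5,232),(385,231))]
L=[onz("top",u,v,.022) for u,v in((336,204.5),(333.5,226.5))]
B=[onz("top",u,v,.106) for u,v in((203.2,207),(221.5,205.2),(224,227.5),(206.2,230.5))]
T=[onz("top",u,v,.03) for u,v in((175,198.8),(258.2,184.2),(267.8,237.5),(182.5,253))]
# side view: short leg top corners z=.09 ; long-leg end top corners z=.022, tall top z=.106
S2=[onz("side",351,148.5,.09),onz("side",366.5,152,.09),onz("side",349,152,.09),onz("side",364.5,155.5,.09)]
L2=[onz("side",336,192,.022),onz("side",352.5,196,.022)]
for n,q in zip("SLBT",(S,L,B,T)):
    q=np.array(q); print(n,q.round(4).tolist(),"c",q.mean(0).round(4)); 
    for i in range(len(q)): e=q[(i+1)%len(q)]-q[i]; print("  len",np.linalg.norm(e).round(4),"ang",np.degrees(np.arctan2(e[1],e[0])).round(1))
print("S2",np.round(S2,4).tolist(),np.mean(S2,0).round(4)); print("L2",np.round(L2,4).tolist())
# refine: masks
for n in("top","side"):
    im=cv2.imread(f"pics/{n}0.png"); h=cv2.cvtColor(im,cv2.COLOR_BGR2HSV)
    m=((h[...,0]<18)&(h[...,1]>110)).astype(np.uint8); x0,y0,x1,y1=(325,195,405,245) if n=="top" else (325,140,385,210)
    k=np.zeros_like(m);k[y0:y1,x0:x1]=m[y0:y1,x0:x1]
    c=max(cv2.findContours(k,0,2)[0],key=cv2.contourArea); print(n,cv2.contourArea(c),cv2.approxPolyDP(c,2.0,True)[:,0].tolist(),cv2.minAreaRect(c))
```

```text
S [[0.5703, -0.1697, 0.09], [0.5676, -0.1896, 0.09], [0.5179, -0.1843, 0.09], [0.5207, -0.1633, 0.09]] c [ 0.5441 -0.1767  0.09  ]
  len 0.0201 ang -97.9
  len 0.0499 ang 173.8
  len 0.0212 ang 82.4
  len 0.05 ang -7.3
L [[0.5854, -0.0613, 0.022], [0.5335, -0.0538, 0.022]] c [ 0.5595 -0.0576  0.022 ]
  len 0.0524 ang 171.7
  len 0.0524 ang -8.3
B [[0.584, 0.2319, 0.106], [0.5868, 0.1925, 0.106], [0.5385, 0.1878, 0.106], [0.5331, 0.226, 0.106]] c [0.5606 0.2096 0.106 ]
  len 0.0395 ang -85.9
  len 0.0485 ang -174.4
  len 0.0386 ang 98.0
  len 0.0512 ang 6.6
T [[0.6085, 0.315, 0.03], [0.6377, 0.1207, 0.03], [0.5123, 0.1008, 0.03], [0.4823, 0.2986, 0.03]] c [0.5602 0.2088 0.03  ]
  len 0.1965 ang -81.5
  len 0.1269 ang -171.0
  len 0.2001 ang 98.6
  len 0.1273 ang 7.4
S2 [[0.5689, -0.1908, 0.09], [0.5213, -0.1849, 0.09], [0.572, -0.1725, 0.09], [0.5248, -0.1668, 0.09]] [ 0.5468 -0.1787  0.09  ]
L2 [[0.5877, -0.065, 0.022], [0.5383, -0.0597, 0.022]]
top 1252.0 [[337, 206], [335, 226], [394, 232], [396, 210]] ((365.36553955078125, 218.6138153076172), (60.45711135864258, 23.252735137939453), 4.763641834259033)
side 836.5 [[354, 149], [350, 151], [348, 170], [337, 191], [337, 197], [352, 201], [364, 174], [366, 152]] ((352.9508361816406, 174.95901489257812), (20.4234561920166, 51.78380584716797), 18.004159927368164)
```

Sizes agree: the stand centres are 120 mm apart (119 expected) and the tall block's top measures 39.5 x 50 mm at z = 106. Plan: grip the short leg near its top across its width, then carry it along an arc about the corner edge. First move is above it.

Request:
jog_arm:
  plan:
    - {"claw": 0,"x": 0.0463,"y": -0.0338,"z": 0}
    - {"claw": 0,"x": 0.0463,"y": -0.0338,"z": 0}
    - {"claw": 0,"x": 0.0463,"y": -0.0338,"z": 0}
    - {"claw": 0,"x": 0.0463,"y": -0.0338,"z": 0}
    - {"claw": 0,"x": 0.0463,"y": -0.0338,"z": 0}
    - {"claw": 0,"x": 0.0463,"y": -0.0338,"z": 0}
    - {"claw": 0,"x": 0.0463,"y": -0.0338,"z": 0}
    - {"claw": 0,"x": 0.0463,"y": -0.0338,"z": 0}
    - {"claw": 0,"x": 0.0463,"y": -0.0338,"z": 0}
    - {"claw": 0,"x": 0.0463,"y": -0.0338,"z": 0}
  newtons: 20

```text
schema error: expected keys claw, x, y, z, turn
```

Request:
jog_arm:
  plan:
    - {"claw": 0.3,"turn": -10.7}
    - {"claw": 0.3,"turn": -10.7}
    - {"claw": 0.3,"turn": -10.7}
    - {"claw": 0.3,"turn": -10.7}
    - {"claw": 0.3,"turn": -10.7}
    - {"claw": 0.3,"turn": -10.5}
    - {"claw": 0.3}

```text
schema error: expected keys claw, x, y, z, turn
```

Run:
```python
from h import *
st,R=ax(); print(st["time"],st["tool_pos"].round(4),st["width"],"\n",R.round(3),st["wrist_force"].round(2),np.degrees(np.arctan2(R[1,1],R[0,1])))
d=np.array([.5458,-.1716,.056])-st["tool_pos"]; print("tool shift",(R.T@d).round(4))
```

```text
0.1 [ 0.2146 -0.6393  0.2301] 1.000548789970642 
 [[ 0.948  0.318 -0.001]
 [ 0.318 -0.948  0.002]
 [ 0.    -0.002 -1.   ]] [ 0.6  -0.84 -1.52] -71.45001965358374
tool shift [ 0.4628 -0.3377  0.1748]
```

All keys are required, so I'll resend.

Request:
jog_arm:
  plan:
    - {"claw": 0,"x": 0.0463,"y": -0.0338,"z": 0,"turn": 0}
    - {"claw": 0,"x": 0.0463,"y": -0.0338,"z": 0,"turn": 0}
    - {"claw": 0,"x": 0.0463,"y": -0.0338,"z": 0,"turn": 0}
    - {"claw": 0,"x": 0.0463,"y": -0.0338,"z": 0,"turn": 0}
    - {"claw": 0,"x": 0.0463,"y": -0.0338,"z": 0,"turn": 0}
    - {"claw": 0,"x": 0.0463,"y": -0.0338,"z": 0,"turn": 0}
    - {"claw": 0,"x": 0.0463,"y": -0.0338,"z": 0,"turn": 0}
    - {"claw": 0,"x": 0.0463,"y": -0.0338,"z": 0,"turn": 0}
    - {"claw": 0,"x": 0.0463,"y": -0.0338,"z": 0,"turn": 0}
    - {"claw": 0,"x": 0.0463,"y": -0.0338,"z": 0,"turn": 0}
  newtons: 20

```text
time: 1.35
tool_pos: [0.5467, -0.1704, 0.2309]
tcp_rot: [-3.1, -0.507, 0.001]
wrist_force: [0.4, -0.2, 0.1]
width: 1.001
```

Request:
jog_arm:
  plan:
    - {"claw": 0.2,"x": 0,"y": 0,"z": 0,"turn": -10.7}
    - {"claw": 0.2,"x": 0,"y": 0,"z": 0,"turn": -10.7}
    - {"claw": 0.2,"x": 0,"y": 0,"z": 0,"turn": -10.7}
    - {"claw": 0.2,"x": 0,"y": 0,"z": 0,"turn": -10.7}
    - {"claw": 0.2,"x": 0,"y": 0,"z": 0,"turn": -10.7}
    - {"claw": 0.2,"x": 0,"y": 0,"z": 0,"turn": -10.5}
    - {"claw": 0.2,"x": 0,"y": 0,"z": 0,"turn": 0}

```text
time: 2.22
tool_pos: [0.5458, -0.172, 0.2308]
tcp_rot: [-2.362, -2.07, 0.001]
wrist_force: [-0.3, 0.1, -0.6]
width: 0.801
```

Run:
```python
from h import *
st,R=ax(); print(st["time"],st["tool_pos"].round(4),st["width"],"\n",R.round(3),st["wrist_force"].round(2),np.degrees(np.arctan2(R[1,1],R[0,1])))
d=np.array([.5458,-.1716,.056])-st["tool_pos"]; print("tool shift",(R.T@d).round(4))
```

```text
2.225 [ 0.5458 -0.172   0.2308] 0.8007925809509995 
 [[ 0.132  0.991 -0.001]
 [ 0.991 -0.132  0.   ]
 [ 0.    -0.001 -1.   ]] [-0.29  0.07 -0.62] -7.562492143817452
tool shift [4.000e-04 1.000e-04 1.748e-01]
```

Request:
jog_arm:
  plan:
    - {"claw": 0.2,"x": 0,"y": 0,"z": 0.04,"turn": 0}
    - {"claw": 0.2,"x": 0,"y": 0,"z": 0.045,"turn": 0}
    - {"claw": 0.2,"x": 0,"y": 0,"z": 0.04,"turn": 0}
    - {"claw": 0.2,"x": 0,"y": 0,"z": 0.03,"turn": 0}
    - {"claw": 0.2,"x": 0,"y": 0,"z": 0.02,"turn": 0}
    - {"claw": 0.2,"x": 0,"y": 0,"z": 0,"turn": 0}

```text
time: 2.98
tool_pos: [0.5448, -0.1717, 0.0546]
tcp_rot: [-2.36, -2.069, 0.003]
wrist_force: [-0.4, -0.3, -0.6]
width: 0.804
```

Run:
```python
from h import *
W=np.zeros((600,800,3),np.uint8)
a=crop(bot.read_camera("top"),320,180,100,75,4); b=crop(bot.read_camera("side"),320,110,70,100,5)
W[:300,:400]=a; W[:500,420:770]=b
cv2.imwrite("pics/c1.png",W[:,:,::-1])
```

```text
(no output)
```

View pics/c1.png

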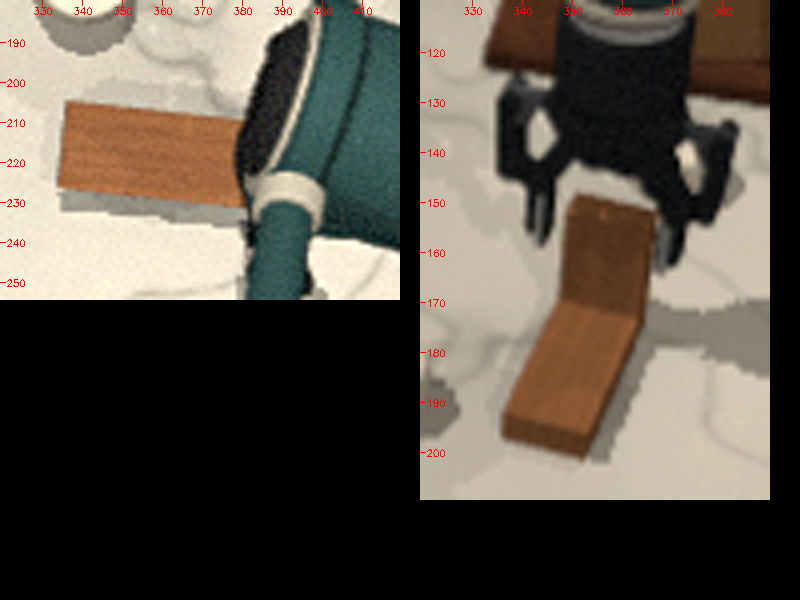

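The picture shows the fingers straddling the short leg, with tips at about (344,158) and (369,163) and the leg centred between them. Closing.

Request:
jog_arm:
  plan:
    - {"claw": 0.35,"x": 0,"y": 0,"z": 0,"turn": 0}
    - {"claw": 0.42,"x": 0,"y": 0,"z": 0,"turn": 0}
    - {"claw": 0.42,"x": 0,"y": 0,"z": 0,"turn": 0}
  newtons: 20

```text
time: 3.45
tool_pos: [0.5468, -0.1726, 0.058]
tcp_rot: [2.36, 2.071, 0.001]
wrist_force: [-2.0, 1.1, 6.0]
width: 0.607
```

Run:
```python
from h import *
for s in(-1,1):
  for z in(.0546,.062,.068): print(s,z,proj("side",np.array([.5448,-.1717,z])+s*.04*np.array([.991,-.131,0])).round(1))
# arc table: pivot grip at (a,b) in stand; shift in tool x (u) and z(down) per step
a,b=.017,.074
th=np.radians(np.arange(0,91,5)); h=a*np.cos(th)-b*np.sin(th); v=a*np.sin(th)+b*np.cos(th)
print(np.c_[np.degrees(th)[1:],1e3*np.diff(h),-1e3*np.diff(v),1e3*v[1:]].round(1))
```

```text
-1 0.0546 [369.8 165.9]
-1 0.062 [370.1 164. ]
-1 0.068 [370.3 162.4]
1 0.0546 [344.4 159.8]
1 0.062 [344.6 157.9]
1 0.068 [344.7 156.3]
[[ 5.  -6.5 -1.2 75.2]
 [10.  -6.6 -0.6 75.8]
 [15.  -6.6 -0.1 75.9]
 [20.  -6.6  0.5 75.4]
 [25.  -6.5  1.1 74.3]
 [30.  -6.4  1.7 72.6]
 [35.  -6.2  2.2 70.4]
 [40.  -6.   2.8 67.6]
 [45.  -5.8  3.3 64.3]
 [50.  -5.5  3.8 60.6]
 [55.  -5.1  4.2 56.4]
 [60.  -4.7  4.6 51.7]
 [65.  -4.3  5.  46.7]
 [70.  -3.8  5.4 41.3]
 [75.  -3.4  5.7 35.6]
 [80.  -2.8  6.  29.6]
 [85.  -2.3  6.2 23.4]
 [90.  -1.8  6.4 17. ]]
```

Gripped: width 0.607 is about 52 mm, with 6 N of upward reaction, so the corner is pressed onto the counter. Starting the tip gently and watching the force.

Request:
jog_arm:
  plan:
    - {"claw": 0.42,"x": -0.0034,"y": 0,"z": -0.0005,"turn": 0}
    - {"claw": 0.42,"x": -0.0034,"y": 0,"z": -0.0005,"turn": 0}
    - {"claw": 0.42,"x": -0.0035,"y": 0,"z": -0.0002,"turn": 0}
    - {"claw": 0.42,"x": -0.0035,"y": 0,"z": -0.0002,"turn": 0}

```text
time: 3.95
tool_pos: [0.5447, -0.1861, 0.058]
tcp_rot: [2.361, 2.072, 0.001]
wrist_force: [1.8, 1.7, -1.3]
width: 0.604
```

```bash
cat > look.py <<'E'
from h import *
import sys
b=crop(bot.read_camera("side"),*map(int,sys.argv[2:6]),5)
cv2.imwrite(f"pics/{sys.argv[1]}.png",b[:,:,::-1])
s,R=ax(); print(s["time"],s["tool_pos"].round(4),s["wrist_force"].round(1),s["torque"].round(2),s["width"])
E
python3 look.py c2 310 110 90 100
```

```text
4.0 [ 0.5446 -0.1868  0.0579] [-0.7  1.   3.9] [ 0.03  0.03 -0.03] 0.6056453396076543
```

View pics/c2.png

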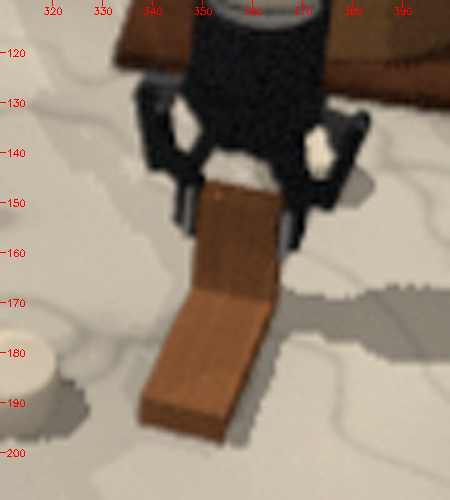

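The picture shows the whole stand shifted about 3 px (inner corner (349,168), end (353,198)). It slid instead of tipping, because the full-pad grip resists rotation too much. I'll drag it back, then regrip with the fingertips only, nearer the outer face, and press down more.

Request:
jog_arm:
  plan:
    - {"claw": 0.42,"x": 0.0046,"y": 0,"z": 0.0,"turn": 0}
    - {"claw": 0.42,"x": 0.0046,"y": 0,"z": 0.0,"turn": 0}
    - {"claw": 0.42,"x": 0.0046,"y": 0,"z": 0.0008,"turn": 0}
    - {"claw": 0.2,"x": 0,"y": 0,"z": 0,"turn": 0}
    - {"claw": 0.2,"x": 0,"y": 0,"z": 0,"turn": 0}
    - {"claw": 0.2,"x": 0,"y": 0,"z": 0,"turn": 0}

```text
time: 4.75
tool_pos: [0.5456, -0.1716, 0.0563]
tcp_rot: [-2.36, -2.072, 0.001]
wrist_force: [0.2, 0.6, 0.3]
width: 0.794
```

Run:
```python
from h import *
s,R=ax(); print(s["time"],s["tool_pos"].round(4),s["wrist_force"].round(1))
for n in("top","side"):
    im=bot.read_camera(n); cv2.imwrite(f"pics/{n}3.png",im[:,:,::-1])
    for f in("0","3"):
        i=cv2.imread(f"pics/{n}{f}.png"); h=cv2.cvtColor(i,cv2.COLOR_BGR2HSV)
        m=((h[...,0]<18)&(h[...,1]>110)).astype(np.uint8); x0,y0,x1,y1=(325,195,376,245) if n=="top" else (325,145,385,210)
        k=np.zeros_like(m);k[y0:y1,x0:x1]=m[y0:y1,x0:x1]
        c=max(cv2.findContours(k,0,2)[0],key=cv2.contourArea)
        print(n,f,cv2.approxPolyDP(c,1.5,True)[:,0].tolist(),cv2.boundingRect(c))
```

```text
4.75 [ 0.5456 -0.1716  0.0563] [0.2 0.6 0.3]
top 0 [[337, 206], [335, 226], [375, 230], [375, 210]] (335, 205, 41, 26)
top 3 [[337, 205], [336, 226], [375, 229], [375, 208]] (335, 205, 41, 25)
side 0 [[354, 149], [350, 151], [348, 170], [337, 191], [337, 197], [352, 201], [364, 174], [366, 152]] (337, 149, 30, 53)
side 3 [[354, 149], [349, 151], [348, 168], [336, 195], [337, 197], [349, 200], [353, 199], [362, 177], [366, 152]] (336, 149, 31, 52)
```

Request:
jog_arm:
  plan:
    - {"claw": 0.2,"x": -0.011,"y": 0,"z": -0.021,"turn": 0}
    - {"claw": 0.3,"x": 0,"y": 0,"z": 0,"turn": 0}
    - {"claw": 0.42,"x": 0,"y": 0,"z": 0,"turn": 0}
    - {"claw": 0.42,"x": 0,"y": 0,"z": 0,"turn": 0}
    - {"claw": 0.42,"x": 0,"y": 0,"z": 0.002,"turn": 0}
    - {"claw": 0.42,"x": 0,"y": 0,"z": 0,"turn": 0}
  newtons: 20

```text
time: 5.6
tool_pos: [0.5454, -0.1833, 0.0782]
tcp_rot: [2.36, 2.072, 0.0]
wrist_force: [-5.2, 0.6, 16.9]
width: 0.6
```

```bash
python3 look.py c3 310 110 90 100
```

```text
5.65 [ 0.5454 -0.1833  0.0783] [-4.8 -0.  15.9] [0.11 0.93 0.02] 0.6006664518463686
```

View pics/c3.png

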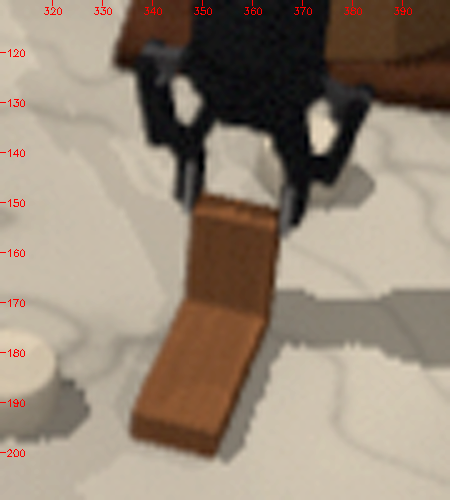

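The fingertips now hold only the top 8 mm or so of the leg, pressing down with 16 N. Tipping again.

Request:
jog_arm:
  plan:
    - {"claw": 0.42,"x": -0.0037,"y": 0,"z": 0,"turn": 0}
    - {"claw": 0.42,"x": -0.0037,"y": 0,"z": 0,"turn": 0}
    - {"claw": 0.42,"x": -0.0037,"y": 0,"z": 0.0002,"turn": 0}
    - {"claw": 0.42,"x": -0.0037,"y": 0,"z": 0.0003,"turn": 0}

```text
time: 6.15
tool_pos: [0.544, -0.1971, 0.0773]
tcp_rot: [2.36, 2.072, 0.003]
wrist_force: [-1.1, 3.4, 11.8]
width: 0.603
```

```bash
cat > tilt.py <<'E'
from h import *
# outline of the stand in the side view (approx corners), plus state
im=bot.read_camera("side"); cv2.imwrite("pics/last.png",im[:,:,::-1])
h=cv2.cvtColor(im,cv2.COLOR_RGB2HSV); m=((h[...,0]<18)&(h[...,1]>110)).astype(np.uint8)
k=np.zeros_like(m); k[128:210,325:385]=m[128:210,325:385]
k=cv2.morphologyEx(k,cv2.MORPH_OPEN,np.ones((3,3),np.uint8))
c=max(cv2.findContours(k,0,2)[0],key=cv2.contourArea); print(cv2.approxPolyDP(c,1.5,True)[:,0].tolist(),cv2.boundingRect(c))
# expected lowest front corners for tilt th about corner edge
C=np.array([.5436,-.1884,0]);u=np.array([.131,.991,0]);y=np.array([.991,-.131,0])
for t in(0,10,20,30,40,50,60,70,80,90):
    a=np.radians(t); e=u*np.cos(a)+np.array([0,0,1])*np.sin(a); print(t,[proj("side",C+.13*e+s*.026*y).round(1).tolist() for s in(1,-1)],end=" ")
s,R=ax(); print("\n",s["time"],s["tool_pos"].round(4),s["wrist_force"].round(1),s["width"])
E
python3 tilt.py
```

```text
[[350, 147], [348, 168], [337, 187], [337, 192], [353, 195], [363, 174], [366, 150]] (337, 147, 30, 49)
0 [[336.0, 198.0], [352.9, 202.4]] 10 [[336.5, 192.0], [353.7, 196.4]] 20 [[337.5, 185.1], [354.9, 189.6]] 30 [[338.9, 177.7], [356.4, 182.1]] 40 [[340.7, 170.0], [358.3, 174.3]] 50 [[342.7, 162.3], [360.3, 166.5]] 60 [[344.9, 154.8], [362.5, 159.0]] 70 [[347.3, 148.1], [364.8, 152.1]] 80 [[349.6, 142.2], [367.0, 146.1]] 90 [[351.9, 137.3], [369.1, 141.2]] 
 6.2 [ 0.544  -0.1976  0.0772] [-2.1  2.1 13. ] 0.5998405665572168
```

It is tilted almost exactly 10° (end corners (337,192), (353,195), against predicted (336.5,192), (353.7,196)), and the corner hasn't slid. Continuing.

Request:
jog_arm:
  plan:
    - {"claw": 0.42,"x": -0.0037,"y": 0,"z": 0.0005,"turn": 0}
    - {"claw": 0.42,"x": -0.0037,"y": 0,"z": 0.0006,"turn": 0}
    - {"claw": 0.42,"x": -0.0036,"y": 0,"z": 0.0008,"turn": 0}
    - {"claw": 0.42,"x": -0.0036,"y": 0,"z": 0.0009,"turn": 0}
    - {"claw": 0.42,"x": -0.0035,"y": 0,"z": 0.0011,"turn": 0}
    - {"claw": 0.42,"x": -0.0035,"y": 0,"z": 0.0012,"turn": 0}
    - {"claw": 0.42,"x": -0.0034,"y": 0,"z": 0.0014,"turn": 0}
    - {"claw": 0.42,"x": -0.0034,"y": 0,"z": 0.0016,"turn": 0}

```text
time: 7.2
tool_pos: [0.5404, -0.2263, 0.0688]
tcp_rot: [2.359, 2.071, 0.002]
wrist_force: [-2.2, -0.2, 8.4]
width: 0.602
```

```bash
python3 tilt.py
```

```text
[[352, 144], [349, 164], [340, 172], [339, 179], [356, 182], [363, 174], [368, 147]] (339, 144, 30, 39)
0 [[336.0, 198.0], [352.9, 202.4]] 10 [[336.5, 192.0], [353.7, 196.4]] 20 [[337.5, 185.1], [354.9, 189.6]] 30 [[338.9, 177.7], [356.4, 182.1]] 40 [[340.7, 170.0], [358.3, 174.3]] 50 [[342.7, 162.3], [360.3, 166.5]] 60 [[344.9, 154.8], [362.5, 159.0]] 70 [[347.3, 148.1], [364.8, 152.1]] 80 [[349.6, 142.2], [367.0, 146.1]] 90 [[351.9, 137.3], [369.1, 141.2]] 
 7.25 [ 0.5403 -0.2267  0.0686] [-0.4 -1.3 10.3] 0.5973174166586694
```

Request:
jog_arm:
  plan:
    - {"claw": 0.42,"x": -0.0033,"y": 0,"z": 0.0018,"turn": 0}
    - {"claw": 0.42,"x": -0.0032,"y": 0,"z": 0.0019,"turn": 0}
    - {"claw": 0.42,"x": -0.0031,"y": 0,"z": 0.0021,"turn": 0}
    - {"claw": 0.42,"x": -0.0031,"y": 0,"z": 0.0021,"turn": 0}
    - {"claw": 0.42,"x": -0.0029,"y": 0,"z": 0.0023,"turn": 0}
    - {"claw": 0.42,"x": -0.0029,"y": 0,"z": 0.0023,"turn": 0}
    - {"claw": 0.42,"x": -0.0027,"y": 0,"z": 0.0026,"turn": 0}
    - {"claw": 0.42,"x": -0.0027,"y": 0,"z": 0.0026,"turn": 0}

```text
time: 8.25
tool_pos: [0.5374, -0.2512, 0.0512]
tcp_rot: [2.357, 2.07, 0.0]
wrist_force: [-0.6, -4.3, 9.3]
width: 0.602
```

```bash
python3 tilt.py
```

```text
[[354, 143], [351, 157], [343, 159], [343, 165], [349, 170], [363, 173], [369, 146]] (343, 143, 27, 31)
0 [[336.0, 198.0], [352.9, 202.4]] 10 [[336.5, 192.0], [353.7, 196.4]] 20 [[337.5, 185.1], [354.9, 189.6]] 30 [[338.9, 177.7], [356.4, 182.1]] 40 [[340.7, 170.0], [358.3, 174.3]] 50 [[342.7, 162.3], [360.3, 166.5]] 60 [[344.9, 154.8], [362.5, 159.0]] 70 [[347.3, 148.1], [364.8, 152.1]] 80 [[349.6, 142.2], [367.0, 146.1]] 90 [[351.9, 137.3], [369.1, 141.2]] 
 8.3 [ 0.5373 -0.2515  0.0509] [-2.  -4.2  8.9] 0.6031992287974034
```

Request:
jog_arm:
  plan:
    - {"claw": 0.42,"x": -0.0025,"y": 0,"z": 0.0027,"turn": 0}
    - {"claw": 0.42,"x": -0.0025,"y": 0,"z": 0.0028,"turn": 0}
    - {"claw": 0.42,"x": -0.0022,"y": 0,"z": 0.003,"turn": 0}
    - {"claw": 0.42,"x": -0.0022,"y": 0,"z": 0.003,"turn": 0}
    - {"claw": 0.42,"x": -0.002,"y": 0,"z": 0.0032,"turn": 0}
    - {"claw": 0.42,"x": -0.002,"y": 0,"z": 0.0032,"turn": 0}
    - {"claw": 0.42,"x": -0.0017,"y": 0,"z": 0.0033,"turn": 0}
    - {"claw": 0.42,"x": -0.0016,"y": 0,"z": 0.0034,"turn": 0}

```text
time: 9.3
tool_pos: [0.5353, -0.2687, 0.0265]
tcp_rot: [2.356, 2.07, -0.001]
wrist_force: [-0.1, -7.0, 7.3]
width: 0.6
```

```bash
python3 tilt.py; python3 look.py c4 310 110 90 100
```

```text
[[348, 145], [347, 160], [349, 170], [363, 173], [370, 147], [357, 144], [354, 146]] (347, 144, 24, 30)
0 [[336.0, 198.0], [352.9, 202.4]] 10 [[336.5, 192.0], [353.7, 196.4]] 20 [[337.5, 185.1], [354.9, 189.6]] 30 [[338.9, 177.7], [356.4, 182.1]] 40 [[340.7, 170.0], [358.3, 174.3]] 50 [[342.7, 162.3], [360.3, 166.5]] 60 [[344.9, 154.8], [362.5, 159.0]] 70 [[347.3, 148.1], [364.8, 152.1]] 80 [[349.6, 142.2], [367.0, 146.1]] 90 [[351.9, 137.3], [369.1, 141.2]] 
 9.35 [ 0.5352 -0.2686  0.026 ] [-0.7 -7.   6.8] 0.6006105099871877
9.4 [ 0.5352 -0.2685  0.0261] [-0.6 -6.1  7.3] [-0.7   0.16  0.02] 0.6000138346023753
```

View pics/c4.png

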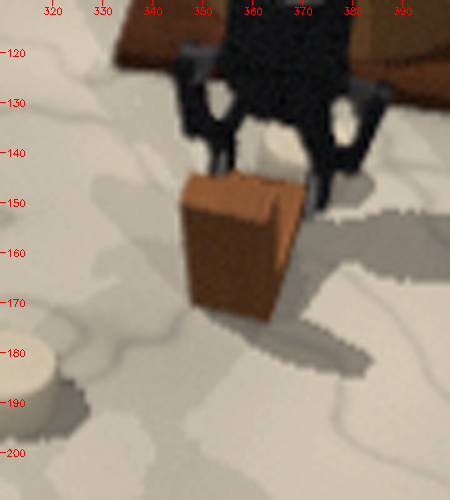

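It is at about 68°, with the corner edge still in place at (348,171)-(363,174). Continuing to about 85°.

Request:
jog_arm:
  plan:
    - {"claw": 0.42,"x": -0.0015,"y": 0,"z": 0.0034,"turn": 0}
    - {"claw": 0.42,"x": -0.0015,"y": 0,"z": 0.0035,"turn": 0}
    - {"claw": 0.42,"x": -0.0012,"y": 0,"z": 0.0035,"turn": 0}
    - {"claw": 0.42,"x": -0.0012,"y": 0,"z": 0.0035,"turn": 0}
    - {"claw": 0.42,"x": -0.0009,"y": 0,"z": 0.0036,"turn": 0}
    - {"claw": 0.42,"x": -0.0008,"y": 0,"z": 0.0036,"turn": 0}

```text
time: 10.15
tool_pos: [0.5338, -0.2745, 0.0043]
tcp_rot: [2.359, 2.071, -0.0]
wrist_force: [-0.7, -4.2, 4.4]
width: 0.604
```

```bash
python3 tilt.py
```

```text
[[350, 138], [349, 170], [363, 173], [370, 156], [370, 151], [366, 149], [367, 141]] (349, 138, 22, 36)
0 [[336.0, 198.0], [352.9, 202.4]] 10 [[336.5, 192.0], [353.7, 196.4]] 20 [[337.5, 185.1], [354.9, 189.6]] 30 [[338.9, 177.7], [356.4, 182.1]] 40 [[340.7, 170.0], [358.3, 174.3]] 50 [[342.7, 162.3], [360.3, 166.5]] 60 [[344.9, 154.8], [362.5, 159.0]] 70 [[347.3, 148.1], [364.8, 152.1]] 80 [[349.6, 142.2], [367.0, 146.1]] 90 [[351.9, 137.3], [369.1, 141.2]] 
 10.2 [ 0.5335 -0.2742  0.0037] [ 1.2 -4.7  3.2] 0.602849214042651
```

Request:
jog_arm:
  plan:
    - {"claw": 0.42,"x": -0.0005,"y": 0,"z": 0.003,"turn": 0}
    - {"claw": 0.42,"x": -0.0005,"y": 0,"z": 0.003,"turn": 0}
    - {"claw": 0.42,"x": 0,"y": 0,"z": 0,"turn": 0}

```text
time: 10.58
tool_pos: [0.5328, -0.2741, -0.0025]
tcp_rot: [-2.361, -2.072, -0.0]
wrist_force: [0.6, -4.3, 4.1]
width: 0.605
```

```bash
python3 tilt.py|tail -1; python3 look.py c5 310 110 90 100
```

```text
10.625 [ 0.5329 -0.274  -0.0024] [ 0.9 -2.9  2.9] 0.5979417288251073
10.675 [ 0.5328 -0.274  -0.0023] [ 1.  -4.4  2.8] [-0.33 -0.17 -0.08] 0.5983020639592208
```

View pics/c5.png

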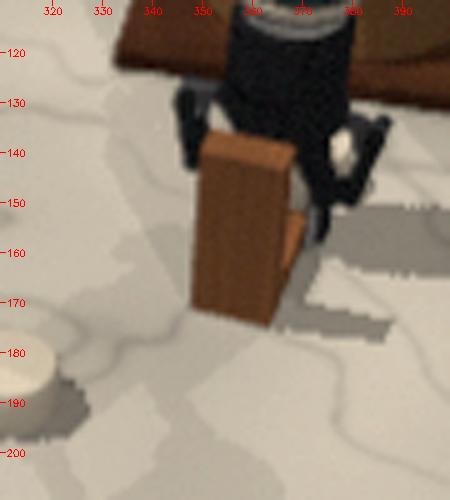

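Request:
jog_arm:
  plan:
    - {"claw": 0.42,"x": 0,"y": 0,"z": 0.002,"turn": 0}
    - {"claw": 0.42,"x": 0,"y": 0,"z": 0.002,"turn": 0}
    - {"claw": 0.42,"x": 0,"y": 0,"z": 0,"turn": 0}

```text
time: 11.05
tool_pos: [0.5329, -0.2742, -0.0033]
tcp_rot: [-2.36, -2.073, 0.0]
wrist_force: [-7.6, 1.1, 22.9]
width: 0.603
```

```bash
python3 tilt.py
```

```text
[[351, 136], [349, 171], [363, 174], [370, 158], [370, 153], [367, 151], [369, 139]] (349, 136, 22, 39)
0 [[336.0, 198.0], [352.9, 202.4]] 10 [[336.5, 192.0], [353.7, 196.4]] 20 [[337.5, 185.1], [354.9, 189.6]] 30 [[338.9, 177.7], [356.4, 182.1]] 40 [[340.7, 170.0], [358.3, 174.3]] 50 [[342.7, 162.3], [360.3, 166.5]] 60 [[344.9, 154.8], [362.5, 159.0]] 70 [[347.3, 148.1], [364.8, 152.1]] 80 [[349.6, 142.2], [367.0, 146.1]] 90 [[351.9, 137.3], [369.1, 141.2]] 
 11.1 [ 0.533  -0.2742 -0.0032] [-6.4 -0.2 22.3] 0.6033517705147182
```

The 23 N reaction shows it is down on the counter. I'll ease off, open and rise.

Request:
jog_arm:
  plan:
    - {"claw": 0.42,"x": 0,"y": 0,"z": -0.002,"turn": 0}
    - {"claw": 0.36,"x": 0,"y": 0,"z": 0,"turn": 0}
    - {"claw": 0.2,"x": 0,"y": 0,"z": 0,"turn": 0}
    - {"claw": 0.2,"x": 0,"y": 0,"z": -0.02,"turn": 0}
    - {"claw": 0.2,"x": 0,"y": 0,"z": -0.05,"turn": 0}
    - {"claw": 0.2,"x": 0,"y": 0,"z": -0.06,"turn": 0}
    - {"claw": 0.2,"x": 0,"y": 0,"z": -0.06,"turn": 0}
    - {"claw": 0.2,"x": 0,"y": 0,"z": -0.06,"turn": 0}

```text
time: 12.1
tool_pos: [0.5323, -0.2736, 0.2486]
tcp_rot: [-2.361, -2.073, -0.0]
wrist_force: [1.2, 0.1, 0.4]
width: 0.797
```

```bash
python3 tilt.py|sed -n '1p;$p'
python3 - <<'E'
from h import *
st,R=ax(); print(np.degrees(np.arctan2(R[1,1],R[0,1])))
d=np.array([.5605,.2095,.24])-st["tool_pos"]; print("tool shift",(R.T@d).round(4), R.round(3).tolist())
E
```

```text
[[353, 135], [349, 170], [363, 173], [370, 158], [370, 154], [367, 152], [368, 138]] (349, 135, 22, 39)
 12.15 [ 0.5364 -0.2758  0.2591] [ 1.7 -1.1  5.8] 0.799348415337013
-7.426199457712079
tool shift [ 0.4845 -0.0391  0.016 ] [[0.129, 0.992, 0.013], [0.992, -0.129, -0.007], [-0.005, 0.014, -1.0]]
```

Request:
jog_arm:
  plan:
    - {"claw": 0.2,"x": 0.045,"y": -0.004,"z": 0,"turn": 0}
    - {"claw": 0.2,"x": 0.055,"y": -0.005,"z": 0,"turn": 0}
    - {"claw": 0.2,"x": 0.055,"y": -0.005,"z": 0,"turn": 0}
    - {"claw": 0.2,"x": 0.055,"y": -0.005,"z": 0,"turn": 0}
    - {"claw": 0.2,"x": 0.055,"y": -0.005,"z": 0,"turn": 0}
    - {"claw": 0.2,"x": 0.055,"y": -0.005,"z": 0,"turn": 0}
    - {"claw": 0.2,"x": 0.055,"y": -0.005,"z": 0,"turn": 0}
    - {"claw": 0.2,"x": 0.055,"y": -0.003,"z": 0,"turn": 0}
    - {"claw": 0.2,"x": 0.055,"y": -0.003,"z": 0,"turn": -7.7}
    - {"claw": 0.2,"x": 0,"y": 0,"z": 0,"turn": -7.7}

```text
time: 13.4
tool_pos: [0.5552, 0.2159, 0.2461]
tcp_rot: [-2.05, -2.379, -0.001]
wrist_force: [0.9, -1.2, -0.3]
width: 0.8
```

Request:
jog_arm:
  plan:
    - {"claw": 0.2,"x": 0,"y": 0,"z": 0,"turn": 0}
    - {"claw": 0.2,"x": 0,"y": 0,"z": 0,"turn": 0}

```text
time: 13.65
tool_pos: [0.5558, 0.2115, 0.246]
tcp_rot: [-2.065, -2.367, 0.0]
wrist_force: [-0.4, -0.3, 0.6]
width: 0.799
```

Run:
```python
from h import *
st,R=ax(); print(st["time"],st["tool_pos"].round(4),np.degrees(np.arctan2(R[1,1],R[0,1])))
d=np.array([.5605,.2095,.06])-st["tool_pos"]; print("tool shift",(R.T@d).round(4))
# stand from top view, clear of the arm
im=bot.read_camera("top"); cv2.imwrite("pics/top6.png",im[:,:,::-1]); s=bot.read_camera("side"); cv2.imwrite("pics/side6.png",s[:,:,::-1])
W=np.zeros((600,800,3),np.uint8); W[:300,:450]=crop(im,370,190,90,60,5); W[:325,460:800]=crop(s,320,115,68,65,5)
c=crop(s,280,180,85,130,2); W[330:590,460:630]=c; c=crop(im,170,180,105,75,4); W[300:600,:420]=c
cv2.imwrite("pics/c6.png",W[:,:,::-1])
```

```text
13.65 [0.5558 0.2115 0.246 ] 7.8019406707298735
tool shift [-0.0026  0.0045  0.186 ]
```

View pics/c6.png

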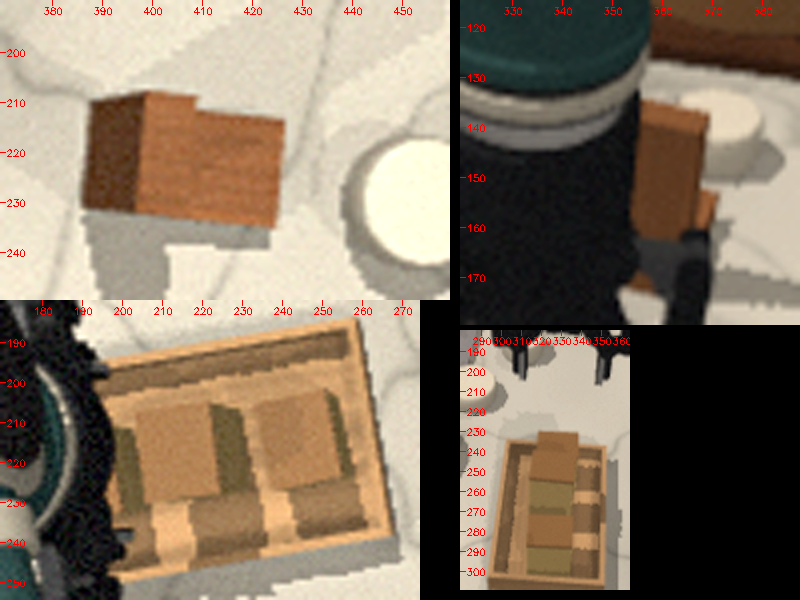

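The picture shows the stand upright on its short leg, with round_b clear of it and untouched. Now I'll check that the middle block is the tall one and measure the stand.

Run:
```python
from h import *
c=np.array([.5605,.2090,0]); tx=np.array([np.cos(np.radians(98.3)),np.sin(np.radians(98.3)),0]); ty=np.array([tx[1],-tx[0],0])
for k in(-1,0,1):
  for z in(.072,.106):
    P=c+.062*k*tx; P[2]=z; print(k,z,"side corners",[proj("side",P+a*.02*tx+b*.025*ty).round(0).tolist() for a,b in((-1,-1),(-1,1),(1,1),(1,-1))],"top",[proj("top",P+a*.02*tx+b*.025*ty).round(0).tolist() for a,b in((-1,-1),(-1,1),(1,1),(1,-1))])
# stand now: long-leg top z=.13, short-leg top z=.022 (top view)
A=[onz("top",u,v,.13) for u,v in((398.7,207.5),(408.5,208.8),(396.5,232.5))]
B=[onz("top",u,v,.022) for u,v in((426.3,213),(424.5,235))]
F=[onz("top",u,v,0) for u,v in((388,210),(386,231))]
for n,q in zip("ABF",(A,B,F)): print(n,np.round(q,4).tolist())
A2=[onz("side",u,v,.13) for u,v in((356,135),(369,138),(367.5,141.5))]; print("A2",np.round(A2,4).tolist())
```

```text
-1 0.072 side corners [[339.0, 231.0], [318.0, 230.0], [317.0, 243.0], [338.0, 244.0]] top [[255.0, 223.0], [252.0, 201.0], [234.0, 204.0], [238.0, 226.0]]
-1 0.106 side corners [[339.0, 222.0], [318.0, 221.0], [317.0, 234.0], [339.0, 235.0]] top [[253.0, 222.0], [250.0, 200.0], [231.0, 203.0], [235.0, 226.0]]
0 0.072 side corners [[338.0, 252.0], [316.0, 250.0], [315.0, 264.0], [337.0, 266.0]] top [[228.0, 227.0], [224.0, 205.0], [207.0, 208.0], [210.0, 230.0]]
0 0.106 side corners [[338.0, 242.0], [316.0, 241.0], [315.0, 255.0], [338.0, 256.0]] top [[225.0, 227.0], [221.0, 205.0], [203.0, 208.0], [207.0, 231.0]]
1 0.072 side corners [[336.0, 274.0], [314.0, 272.0], [313.0, 287.0], [336.0, 289.0]] top [[200.0, 232.0], [197.0, 210.0], [179.0, 213.0], [182.0, 235.0]]
1 0.106 side corners [[337.0, 265.0], [314.0, 263.0], [313.0, 278.0], [336.0, 280.0]] top [[196.0, 232.0], [193.0, 209.0], [174.0, 213.0], [178.0, 236.0]]
A [[0.5705, -0.1874, 0.13], [0.5671, -0.2082, 0.13], [0.5176, -0.1805, 0.13]]
B [[0.5593, -0.2756, 0.022], [0.5074, -0.2689, 0.022]]
F [[0.5696, -0.1886, 0.0], [0.519, -0.1818, 0.0]]
A2 [[0.5594, -0.2062, 0.13], [0.5201, -0.2005, 0.13], [0.5221, -0.1823, 0.13]]
```

The middle block's top matches z = 106 (rows 241-256), so it is the tall one. Lowering to it and gripping across its 50 mm width.

Request:
jog_arm:
  plan:
    - {"claw": 0.2,"x": -0.0026,"y": 0.0045,"z": 0.04,"turn": 0}
    - {"claw": 0.2,"x": 0,"y": 0,"z": 0.05,"turn": 0}
    - {"claw": 0.2,"x": 0,"y": 0,"z": 0.05,"turn": 0}
    - {"claw": 0.2,"x": 0,"y": 0,"z": 0.03,"turn": 0}
    - {"claw": 0.2,"x": 0,"y": 0,"z": 0.016,"turn": 0}
    - {"claw": 0.2,"x": 0,"y": 0,"z": 0,"turn": 0}
    - {"claw": 0.36,"x": 0,"y": 0,"z": 0,"turn": 0}
    - {"claw": 0.48,"x": 0,"y": 0,"z": 0,"turn": 0}
    - {"claw": 0.48,"x": 0,"y": 0,"z": 0,"turn": 0}
    - {"claw": 0.48,"x": 0,"y": 0,"z": 0,"turn": 0}
  newtons: 30

```text
time: 15.0
tool_pos: [0.5621, 0.2104, 0.0619]
tcp_rot: [2.061, 2.369, 0.004]
wrist_force: [-1.9, -0.4, 6.2]
width: 0.59
```

Run:
```python
from h import *
st,R=ax(); print(st["time"],st["tool_pos"].round(4),np.degrees(np.arctan2(R[1,1],R[0,1])),st["width"],st["wrist_force"].round(1),st["torque"].round(2))
```

```text
15.0 [0.5621 0.2104 0.0619] 7.95852662900206 0.589781516363409 [-1.9 -0.4  6.2] [-0.11  0.2   0.01]
```

Request:
jog_arm:
  plan:
    - {"claw": 0.48,"x": 0,"y": 0,"z": -0.02,"turn": 0}
    - {"claw": 0.48,"x": 0,"y": 0,"z": -0.05,"turn": 0}
    - {"claw": 0.48,"x": 0,"y": 0,"z": -0.05,"turn": 0}
    - {"claw": 0.48,"x": 0,"y": 0,"z": -0.04,"turn": 0}
    - {"claw": 0.48,"x": 0,"y": 0,"z": -0.02,"turn": 5.4}
    - {"claw": 0.48,"x": 0,"y": 0,"z": 0,"turn": 5}
    - {"claw": 0.48,"x": 0,"y": 0,"z": 0,"turn": 5}
    - {"claw": 0.48,"x": 0,"y": 0,"z": 0,"turn": 0}

```text
time: 16.0
tool_pos: [0.5607, 0.2099, 0.2407]
tcp_rot: [2.36, 2.074, 0.001]
wrist_force: [0.1, 0.8, -2.7]
width: 0.587
```

Run:
```python
from h import *
st,R=ax(); print(st["time"],st["tool_pos"].round(4),np.degrees(np.arctan2(R[1,1],R[0,1])),st["width"],st["wrist_force"].round(1))
print((R.T@(np.array([.5388,-.2277,.235])-st["tool_pos"])).round(4))
```

```text
16.0 [0.5607 0.2099 0.2407] -7.38920824120368 0.5872067743622912 [ 0.1  0.8 -2.7]
[-0.4368  0.0346  0.0056]
```

Request:
jog_arm:
  plan:
    - {"claw": 0.48,"x": -0.03,"y": 0.003,"z": 0,"turn": 0}
    - {"claw": 0.48,"x": -0.05,"y": 0.004,"z": 0,"turn": 0}
    - {"claw": 0.48,"x": -0.05,"y": 0.004,"z": 0,"turn": 0}
    - {"claw": 0.48,"x": -0.055,"y": 0.004,"z": 0,"turn": 0}
    - {"claw": 0.48,"x": -0.055,"y": 0.004,"z": 0,"turn": 0}
    - {"claw": 0.48,"x": -0.055,"y": 0.004,"z": 0,"turn": 0}
    - {"claw": 0.48,"x": -0.055,"y": 0.004,"z": 0,"turn": 0}
    - {"claw": 0.48,"x": -0.05,"y": 0.004,"z": 0,"turn": 0}
    - {"claw": 0.48,"x": -0.028,"y": 0.0026,"z": 0,"turn": 0}
    - {"claw": 0.48,"x": -0.0105,"y": 0.001,"z": 0,"turn": 0}

```text
time: 17.25
tool_pos: [0.538, -0.2309, 0.2401]
tcp_rot: [2.362, 2.071, 0.0]
wrist_force: [-0.3, 0.7, -3.0]
width: 0.585
```

Request:
jog_arm:
  plan:
    - {"claw": 0.48,"x": 0,"y": 0,"z": 0,"turn": 0}
    - {"claw": 0.48,"x": 0,"y": 0,"z": 0,"turn": 0}
    - {"claw": 0.48,"x": 0,"y": 0,"z": 0,"turn": 0}

```text
time: 17.62
tool_pos: [0.5385, -0.2281, 0.2399]
tcp_rot: [-2.359, -2.074, -0.0]
wrist_force: [0.2, 0.0, -2.3]
width: 0.587
```

```bash
python3 - <<'E'
from h import *
st,R=ax(); print(st["time"],st["tool_pos"].round(4),np.degrees(np.arctan2(R[1,1],R[0,1])),st["width"],st["wrist_force"].round(1))
print((R.T@(np.array([.5388,-.2277,.078])-st["tool_pos"])).round(4))
print("centre line", (R.T@(np.array([.5329,-.2742,.078])-st["tool_pos"])).round(4))
E
python3 look.py c7 310 80 100 110
```

```text
17.625 [ 0.5385 -0.2281  0.2399] -7.3466247079363445 0.5865556445184043 [ 0.2  0.  -2.3]
[0.0004 0.0003 0.1619]
centre line [-0.0465  0.0004  0.1619]
17.675 [ 0.5385 -0.2282  0.2399] [-0.5 -0.1 -2. ] [ 0.02 -0.05  0.03] 0.5831967045724302
```

View pics/c7.png

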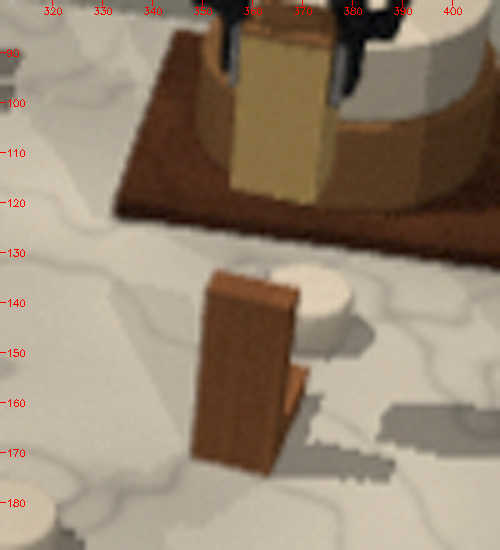

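The picture shows the held block upright, its near-face bottom corners at (355.5,117) and (373.5,120.5). The long-leg top's far edge is at (353,134)-(369.5,138). Checking the gap from these.

Run:
```python
from h import *
u=np.array([.129,.992,0]); y=np.array([.992,-.129,0]); P0=np.array([.5329,-.2742,0])
f=lambda P:(np.round(1e3*(P-P0)@u,1),np.round(1e3*(P-P0)@y,1))
for p in((355.5,117),(373.5,120.5)): print("block near face",[f(onz("side",*p,z)) for z in(.182,.184,.186)])
for p in((353,134),(369.5,138)): print("leg inner face(top far edge)",f(onz("side",*p,.13)))
for p in((351.3,137),(368,141)): print("leg outer face top",f(onz("side",*p,.13)))
for p in((348.5,171),(363.5,174.5)): print("leg outer face foot",f(onz("side",*p,0)))
for p in((398.7,207.5),(396.5,232.5)): print("top: outer",f(onz("top",*p,.13)))
for p in((408.5,208.8),): print("top: inner",f(onz("top",*p,.13)))
for p in((426.3,213),(424.5,235)): print("top: short end",f(onz("top",*p,.022)))
```

```text
block near face [(np.float64(58.1), np.float64(27.2)), (np.float64(61.2), np.float64(26.4)), (np.float64(64.3), np.float64(25.7))]
block near face [(np.float64(56.7), np.float64(-26.0)), (np.float64(59.8), np.float64(-26.5)), (np.float64(62.9), np.float64(-27.1))]
leg inner face(top far edge) (np.float64(69.2), np.float64(27.3))
leg inner face(top far edge) (np.float64(70.9), np.float64(-23.6))
leg outer face top (np.float64(85.6), np.float64(27.7))
leg outer face top (np.float64(86.9), np.float64(-23.3))
leg outer face foot (np.float64(86.3), np.float64(26.7))
leg outer face foot (np.float64(85.5), np.float64(-22.2))
top: outer (np.float64(91.0), np.float64(26.0))
top: outer (np.float64(91.0), np.float64(-27.3))
top: inner (np.float64(69.9), np.float64(25.4))
top: short end (np.float64(2.0), np.float64(26.4))
top: short end (np.float64(1.9), np.float64(-26.0))
```

Gap estimates run from 0 to 2.5 mm, so I'll back off 2 mm for safety, lower until it touches, and correct afterwards from a clear view.

Request:
jog_arm:
  plan:
    - {"claw": 0.48,"x": -0.002,"y": 0.0004,"z": 0.02,"turn": 0}
    - {"claw": 0.48,"x": 0,"y": 0,"z": 0.04,"turn": 0}
    - {"claw": 0.48,"x": 0,"y": 0,"z": 0.04,"turn": 0}
    - {"claw": 0.48,"x": 0,"y": 0,"z": 0.03,"turn": 0}
    - {"claw": 0.48,"x": 0,"y": 0,"z": 0.015,"turn": 0}
    - {"claw": 0.48,"x": 0,"y": 0,"z": 0.01,"turn": 0}
    - {"claw": 0.48,"x": 0,"y": 0,"z": 0,"turn": 0}

```text
time: 18.55
tool_pos: [0.5384, -0.2313, 0.0847]
tcp_rot: [-2.361, -2.072, 0.0]
wrist_force: [-0.0, -0.1, -2.7]
width: 0.584
```

Request:
jog_arm:
  plan:
    - {"claw": 0.48,"x": 0,"y": 0,"z": 0.002,"turn": 0}
    - {"claw": 0.48,"x": 0,"y": 0,"z": 0.002,"turn": 0}
    - {"claw": 0.48,"x": 0,"y": 0,"z": 0,"turn": 0}

```text
time: 18.92
tool_pos: [0.5387, -0.2315, 0.0813]
tcp_rot: [2.361, 2.072, 0.0]
wrist_force: [0.5, -0.2, -2.0]
width: 0.585
```

Request:
jog_arm:
  plan:
    - {"claw": 0.48,"x": 0,"y": 0,"z": 0.001,"turn": 0}
    - {"claw": 0.48,"x": 0,"y": 0,"z": 0.001,"turn": 0}

```text
time: 19.18
tool_pos: [0.5385, -0.2314, 0.079]
tcp_rot: [2.361, 2.072, 0.0]
wrist_force: [-0.4, -0.6, -2.0]
width: 0.586
```

Request:
jog_arm:
  plan:
    - {"claw": 0.48,"x": 0,"y": 0,"z": 0.001,"turn": 0}
    - {"claw": 0.48,"x": 0,"y": 0,"z": 0,"turn": 0}

```text
time: 19.42
tool_pos: [0.5385, -0.2314, 0.078]
tcp_rot: [2.361, 2.072, -0.0]
wrist_force: [-0.2, 0.3, -0.1]
width: 0.587
```

Touching: the measured weight has gone from the wrist. Release, rise and move aside to look.

Request:
jog_arm:
  plan:
    - {"claw": 0.48,"x": 0,"y": 0,"z": 0.0004,"turn": 0}
    - {"claw": 0.38,"x": 0,"y": 0,"z": 0,"turn": 0}
    - {"claw": 0.25,"x": 0,"y": 0,"z": 0,"turn": 0}
    - {"claw": 0.25,"x": 0,"y": 0,"z": -0.02,"turn": 0}
    - {"claw": 0.25,"x": 0,"y": 0,"z": -0.05,"turn": 0}
    - {"claw": 0.25,"x": 0,"y": 0,"z": -0.05,"turn": 0}
    - {"claw": 0.25,"x": 0.02,"y": 0,"z": -0.05,"turn": 0}
    - {"claw": 0.25,"x": 0.05,"y": 0,"z": 0,"turn": 0}
    - {"claw": 0.25,"x": 0.05,"y": 0,"z": 0,"turn": 0}
    - {"claw": 0.25,"x": 0.05,"y": 0,"z": 0,"turn": 0}

```text
time: 20.68
tool_pos: [0.5611, -0.0616, 0.2498]
tcp_rot: [2.36, 2.07, 0.003]
wrist_force: [-0.0, -0.5, -0.9]
width: 0.752
```

Request:
jog_arm:
  plan:
    - {"claw": 0.25,"x": 0.05,"y": 0,"z": 0,"turn": 0}
    - {"claw": 0.25,"x": 0.03,"y": 0,"z": 0,"turn": 0}
    - {"claw": 0.25,"x": 0,"y": 0,"z": 0,"turn": 0}

```text
time: 21.05
tool_pos: [0.5714, 0.0185, 0.2492]
tcp_rot: [2.357, 2.076, 0.003]
wrist_force: [0.2, -1.1, -0.4]
width: 0.753
```

Run:
```python
from h import *
im=bot.read_camera("top"); s=bot.read_camera("side"); cv2.imwrite("pics/top8.png",im[:,:,::-1]);cv2.imwrite("pics/side8.png",s[:,:,::-1])
W=np.zeros((600,800,3),np.uint8); W[:400,:480]=crop(im,380,195,60,50,8); c=crop(s,335,105,55,75,5); W[:375,490:765]=c
cv2.imwrite("pics/c8.png",W[:,:,::-1]); st,R=ax(); print(st["time"],st["tool_pos"].round(4))
```

```text
21.15 [0.5711 0.0163 0.2486]
```

View pics/c8.png

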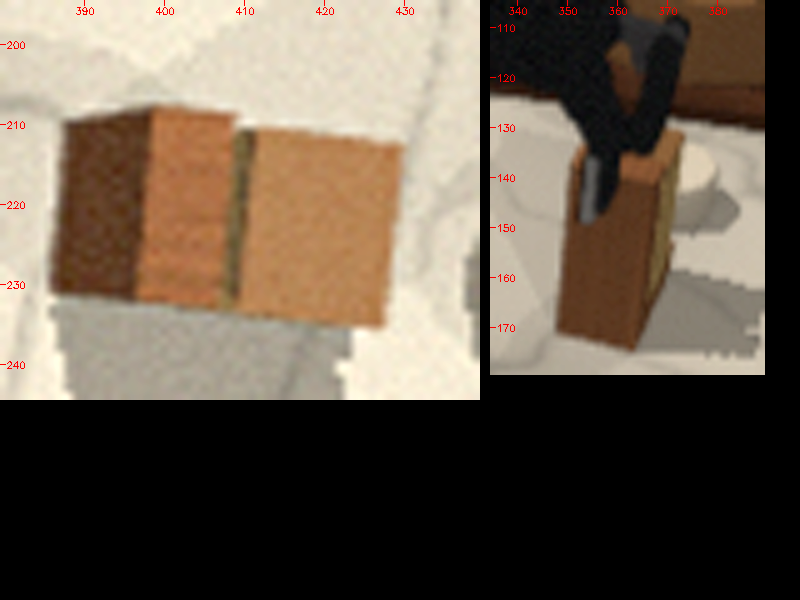

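The top view shows block and leg square to each other, with a thin gap (leg inner edge x≈408.1, block edge x≈410.1 at row 220). Measuring it.

Run:
```python
from h import *
u=np.array([.129,.992,0]); y=np.array([.992,-.129,0]); P0=np.array([.5329,-.2742,0])
f=lambda P:np.round([1e3*(P-P0)@u,1e3*(P-P0)@y],1)
im=cv2.imread("pics/top8.png").astype(float)
hsv=cv2.cvtColor(im.astype(np.uint8),cv2.COLOR_BGR2HSV)
for r in(214,218,222,226,229):
    row=im[r-1:r+2,400:418,2].mean(0); print(r,row.round(0).astype(int).tolist())
g=[]
for n,c,z in(("leg in top",(409.0,208.7),.13),("leg in bot",(406.8,233),.13),("blk tl",(411.3,210.8),.122),("blk bl",(408.8,233.5),.122),("blk tr",(429.8,212),.122),("blk br",(427,235.3),.122)): print(n,f(onz("top",*c,z)))
```

```text
214 [118, 119, 118, 118, 119, 117, 117, 118, 117, 89, 78, 83, 121, 124, 124, 124, 124, 122]
218 [119, 118, 116, 118, 118, 118, 118, 118, 110, 81, 65, 107, 123, 124, 120, 122, 123, 126]
222 [117, 115, 116, 112, 113, 113, 116, 114, 93, 81, 78, 120, 126, 124, 122, 124, 124, 124]
226 [116, 117, 114, 117, 115, 116, 116, 112, 85, 72, 104, 123, 126, 126, 123, 123, 123, 123]
229 [109, 110, 112, 112, 112, 117, 114, 104, 84, 74, 111, 124, 123, 124, 120, 123, 122, 125]
leg in top [68.9 25.7]
leg in bot [ 69.1 -26.1]
blk tl [61.7 22.2]
blk bl [ 62.8 -26.7]
blk tr [21.7 23.7]
blk br [ 23.6 -26.6]
```

The gap is about 6 mm and the block is about 1 mm off centre, so I'll regrip, lift 2 mm, shift it toward the leg and set it down again.

Request:
jog_arm:
  plan:
    - {"claw": 0.25,"x": -0.03,"y": 0,"z": 0,"turn": 0}
    - {"claw": 0.25,"x": -0.05,"y": 0,"z": 0,"turn": 0}
    - {"claw": 0.25,"x": -0.055,"y": 0,"z": 0,"turn": 0}
    - {"claw": 0.25,"x": -0.055,"y": 0,"z": 0,"turn": 0}
    - {"claw": 0.25,"x": -0.04,"y": 0,"z": 0,"turn": 0}
    - {"claw": 0.25,"x": -0.02,"y": 0,"z": 0,"turn": 0}
    - {"claw": 0.25,"x": 0,"y": 0,"z": 0,"turn": 0}
    - {"claw": 0.25,"x": 0,"y": 0,"z": 0,"turn": 0}

```text
time: 22.15
tool_pos: [0.5385, -0.2305, 0.2475]
tcp_rot: [-2.36, -2.072, -0.001]
wrist_force: [-0.2, -0.0, -0.1]
width: 0.751
```

Request:
jog_arm:
  plan:
    - {"claw": 0.25,"x": 0,"y": 0,"z": 0.03,"turn": 0}
    - {"claw": 0.25,"x": 0,"y": 0,"z": 0.05,"turn": 0}
    - {"claw": 0.25,"x": 0,"y": 0,"z": 0.05,"turn": 0}
    - {"claw": 0.25,"x": 0,"y": 0,"z": 0.03,"turn": 0}
    - {"claw": 0.25,"x": 0,"y": 0,"z": 0.008,"turn": 0}
    - {"claw": 0.25,"x": 0,"y": 0,"z": 0,"turn": 0}
    - {"claw": 0.36,"x": 0,"y": 0,"z": 0,"turn": 0}
    - {"claw": 0.48,"x": 0,"y": 0,"z": 0,"turn": 0}
    - {"claw": 0.48,"x": 0,"y": 0,"z": 0,"turn": 0}
  newtons: 20

```text
time: 23.28
tool_pos: [0.5396, -0.2319, 0.0816]
tcp_rot: [2.359, 2.071, 0.002]
wrist_force: [-1.8, 1.8, 6.8]
width: 0.592
```

Run:
```python
from h import *
st,R=ax(); print(st["time"],st["tool_pos"].round(4),np.degrees(np.arctan2(R[1,1],R[0,1])),st["width"],st["wrist_force"].round(1))
```

```text
23.275 [ 0.5396 -0.2319  0.0816] -7.456457847820436 0.5921847190536932 [-1.8  1.8  6.8]
```

Request:
jog_arm:
  plan:
    - {"claw": 0.48,"x": 0,"y": 0,"z": -0.003,"turn": 0}
    - {"claw": 0.48,"x": 0,"y": 0,"z": -0.002,"turn": 0}
    - {"claw": 0.48,"x": 0,"y": 0,"z": 0,"turn": 0}
    - {"claw": 0.48,"x": 0.0028,"y": 0.0008,"z": 0,"turn": 0}
    - {"claw": 0.48,"x": 0.0026,"y": 0,"z": 0,"turn": 0}
    - {"claw": 0.48,"x": 0,"y": 0,"z": 0,"turn": 0}
    - {"claw": 0.48,"x": 0,"y": 0,"z": 0,"turn": 0}

```text
time: 24.15
tool_pos: [0.5399, -0.226, 0.0844]
tcp_rot: [-2.361, -2.073, 0.0]
wrist_force: [0.5, -0.8, -2.3]
width: 0.587
```

Request:
jog_arm:
  plan:
    - {"claw": 0.48,"x": 0,"y": 0,"z": 0.0015,"turn": 0}
    - {"claw": 0.48,"x": 0,"y": 0,"z": 0.001,"turn": 0}
    - {"claw": 0.48,"x": 0,"y": 0,"z": 0,"turn": 0}

```text
time: 24.52
tool_pos: [0.5399, -0.2261, 0.0819]
tcp_rot: [-2.361, -2.072, 0.0]
wrist_force: [-0.2, -0.4, -1.9]
width: 0.588
```

Request:
jog_arm:
  plan:
    - {"claw": 0.48,"x": 0,"y": 0,"z": 0.001,"turn": 0}
    - {"claw": 0.48,"x": 0,"y": 0,"z": 0,"turn": 0}

```text
time: 24.78
tool_pos: [0.54, -0.2262, 0.0817]
tcp_rot: [2.361, 2.072, 0.0]
wrist_force: [-2.7, 1.0, 3.3]
width: 0.591
```

Request:
jog_arm:
  plan:
    - {"claw": 0.48,"x": 0,"y": 0,"z": 0.001,"turn": 0}
    - {"claw": 0.48,"x": 0,"y": 0,"z": 0,"turn": 0}

```text
time: 25.02
tool_pos: [0.5394, -0.2262, 0.081]
tcp_rot: [-2.36, -2.072, 0.001]
wrist_force: [-4.0, 1.9, 8.1]
width: 0.584
```

Contact made. Ease off, release, and move away for a clear look.

Request:
jog_arm:
  plan:
    - {"claw": 0.48,"x": 0,"y": 0,"z": -0.001,"turn": 0}
    - {"claw": 0.38,"x": 0,"y": 0,"z": 0,"turn": 0}
    - {"claw": 0.25,"x": 0,"y": 0,"z": 0,"turn": 0}
    - {"claw": 0.25,"x": 0,"y": 0,"z": -0.02,"turn": 0}
    - {"claw": 0.25,"x": 0,"y": 0,"z": -0.05,"turn": 0}
    - {"claw": 0.25,"x": 0,"y": 0,"z": -0.05,"turn": 0}
    - {"claw": 0.25,"x": 0.02,"y": 0,"z": -0.05,"turn": 0}
    - {"claw": 0.25,"x": 0.05,"y": 0,"z": 0,"turn": 0}
    - {"claw": 0.25,"x": 0.05,"y": 0,"z": 0,"turn": 0}
    - {"claw": 0.25,"x": 0.05,"y": 0,"z": 0,"turn": 0}

```text
time: 26.28
tool_pos: [0.5626, -0.0563, 0.2532]
tcp_rot: [2.36, 2.07, 0.003]
wrist_force: [-0.3, -0.1, 0.4]
width: 0.749
```

Request:
jog_arm:
  plan:
    - {"claw": 0.25,"x": 0.05,"y": 0,"z": 0,"turn": 0}
    - {"claw": 0.25,"x": 0.03,"y": 0,"z": 0,"turn": 0}
    - {"claw": 0.25,"x": 0,"y": 0,"z": 0,"turn": 0}

```text
time: 26.65
tool_pos: [0.5728, 0.0238, 0.2526]
tcp_rot: [2.357, 2.076, 0.003]
wrist_force: [0.6, -0.1, 0.1]
width: 0.753
```

Run:
```python
from h import *
im=bot.read_camera("top"); s=bot.read_camera("side"); cv2.imwrite("pics/top9.png",im[:,:,::-1]);cv2.imwrite("pics/side9.png",s[:,:,::-1])
W=np.zeros((600,800,3),np.uint8); W[:300,:360]=crop(im,380,195,60,50,6); c=crop(s,335,105,55,75,5); W[:375,490:765]=c
W[300:540,:480]=cv2.resize(im,None,fx=.75,fy=.75)[20:260]
cv2.imwrite("pics/c9.png",W[:,:,::-1]); st,R=ax(); print(st["time"],st["tool_pos"].round(4))
for r in(214,218,222,226,229): print(r,im[r-1:r+2,400:418,0].mean(0).round(0).astype(int).tolist())
```

```text
26.75 [0.5726 0.0216 0.2521]
214 [119, 119, 118, 118, 118, 115, 119, 118, 116, 116, 117, 114, 121, 125, 123, 121, 122, 122]
218 [116, 118, 116, 118, 117, 118, 119, 118, 111, 114, 117, 114, 121, 123, 121, 125, 123, 124]
222 [117, 113, 118, 117, 116, 115, 112, 117, 114, 116, 117, 126, 125, 122, 123, 123, 124, 123]
226 [117, 115, 116, 115, 113, 115, 115, 114, 114, 116, 114, 121, 125, 123, 122, 122, 123, 123]
229 [113, 110, 113, 113, 114, 113, 116, 114, 116, 115, 115, 122, 123, 126, 124, 122, 123, 122]
```

View pics/c9.png

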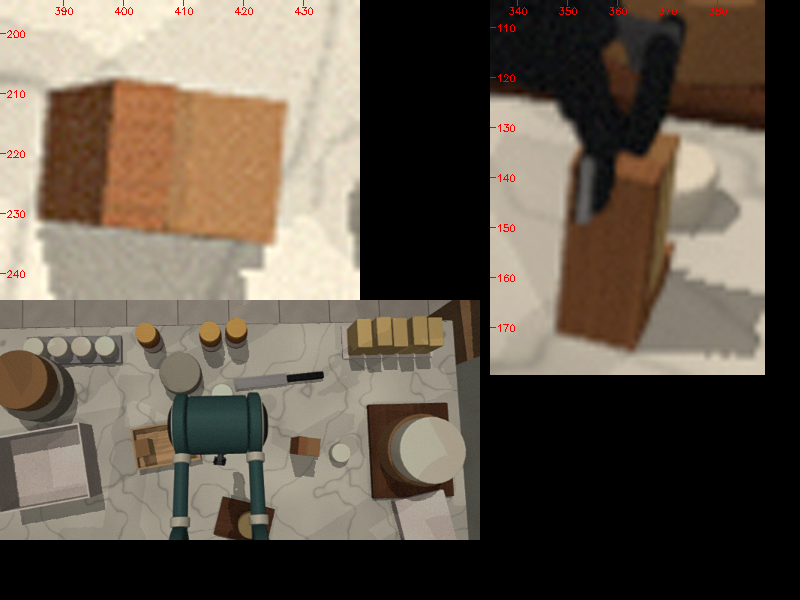

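The top view shows the block now against the long leg, with no visible gap (edges merge at x≈408-411). The other cheeses, knife and tray are where they were. One numeric check, then I'll hand in.

Run:
```python
from h import *
u=np.array([.129,.992,0]); y=np.array([.992,-.129,0]); P0=np.array([.5329,-.2742,0])
f=lambda P:np.round([1e3*(P-P0)@u,1e3*(P-P0)@y],1)
im=cv2.imread("pics/top9.png"); h=cv2.cvtColor(im,cv2.COLOR_BGR2HSV)
# vertical edges of the brown silhouette by column (sub-pixel from saturation half level)
def edges(c):
    s=h[195:245,c-1:c+2,1].astype(float).mean(1); t=85
    i=np.where(s>t)[0]; a,b=i[0],i[-1]
    return 195+a-(s[a]-t)/(s[a]-s[a-1]), 195+b+(s[b]-t)/(s[b]-s[b+1])
for c,z in((402,.13),(405,.13),(414,.122),(418,.122),(422,.122)):
    a,b=edges(c); print(c,f(onz("top",c,a,z)),f(onz("top",c,b,z)))
for r in(216,222,229):
    s=h[r-1:r+2,380:440,1].astype(float).mean(0); i=np.where(s>85)[0]; a=i[-1]; e=380+a+(s[a]-85)/(s[a]-s[a+1]); print("far face",r,f(onz("top",e,r,.122)))
a,b=cv2.imread("pics/top0.png").astype(int),im.astype(int)
for n,(x,yv) in {"round_b":(454,230)}.items():
    print(n,"diff",np.abs(a-b)[yv-18:yv+18,x-14:x+18].mean())
```

```text
402 [83.9 25.9] [ 79.3 -26.6]
405 [77.4 25.6] [ 72.8 -27.3]
414 [56.1 24.8] [ 51.6 -27. ]
418 [47.4 24.5] [ 43.  -26.7]
422 [38.7 24.7] [ 34.3 -27. ]
far face 216 [27.6 14.5]
far face 222 [27.2  1.6]
far face 229 [ 27.5 -13.5]
round_b diff 14.188078703703704
```

Run:
```python
from h import *
for n,x,yv in(("round_b",454,230),("knife",405,128),("tomme",240,125)):
    for fn in("top0","top9"):
        i=cv2.imread(f"pics/{fn}.png"); g=cv2.cvtColor(i,cv2.COLOR_BGR2GRAY)[yv-16:yv+16,x-16:x+16]
        m=(g>165) if n=="round_b" else (g<45) if n=="knife" else (g<125); v,u=np.nonzero(m); print(n,fn,m.sum(),(u.mean()+x-16).round(1),(v.mean()+yv-16).round(1))
a,b=(cv2.cvtColor(cv2.imread(f"pics/{f}.png"),cv2.COLOR_BGR2GRAY)[210:250,435:475].astype(np.float32) for f in("top0","top9"))
print("round_b shift",cv2.phaseCorrelate(a,b))
bot.finish_job(); print("done",bot.read_state()["time"])
```

```text
round_b top0 3 447.7 221.3
round_b top9 453 454.7 229.9
knife top0 303 404.5 128.8
knife top9 303 404.5 128.8
tomme top0 1024 239.5 124.5
tomme top9 1013 239.5 124.6
round_b shift ((0.004575480090480255, -0.003401437987150757), 0.9539320361614227)
the job is handed in; nothing more can be done
the job is handed in; nothing more can be done
```

The stand is upright on its short leg, and the tall block stands on it, square and close against the long leg. The job is handed in at about 27 s of the 56 s allowed.

**Tipping:** My first grip, using the full pads, made the stand slide about 1 cm along the counter instead of tipping. I dragged it back to within about a pixel of its original place. I then regripped with just the fingertips, pressed down, and tipped it over its corner in small steps. The pictures showed the corner edge staying on its spot.

**Block:** I lifted the middle block, the tallest, out of the tray and stood it on the short leg. The first placing left a gap of about 6 mm, so I picked it up again and set it closer.

**Last checks:**
- **Gap:** about 1 mm to the long leg, with an uncertainty of about 1 mm.
- **Centring and squareness:** about 0.5 mm off centre across the stand. The block's far face was square to within 0.4 mm.
- **Bystanders:** round_b, the knife and the tomme measured as not moved.
- **Not measured:** I did not measure the two short blocks, round_a or round_c at the end, and the arm partly hid the tray and the area around it. I saw no sign that they moved.
- **Disagreements:** The two cameras differed by 2–5 mm on where the stand was, so I used the gripper's own position for centring. A raw brightness check on round_b also showed a change, but its measured shift was zero, so I put that down to lighting.

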